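Stand the lamp column up on its mark

TASK

The lamp-stand column lies half under the low wooden riser with only its orange collar end sticking out. Draw it out by that end and stand it upright on its square foot, the foot wholly on the round grey mark with the blue rim: tip it up over the edge of its foot, which stays on the desk all the way, since the column is not to be lifted into the air. Leave it standing by itself and do not disturb the glue bottle, or the two paint pots on the riser.

Things in the scene. Friction and masses are not known exactly. Their poses are not given: they have to be found in the camera images.
- column: Loose lamp-stand column, 0.3 to 0.55 kg, 190 mm long. Origin: centre of the underside of its foot; z axis from foot to collar. Starts lying on a side of the foot and the collar's rim, collar end 3 degrees low, its y axis up (lower foot edge at y = -27 mm), z pointing out of the riser, roughly to world -y. Centre of mass at z = 40 mm; standing, it falls only past 30 degrees.
- column_foot (a point): Centre of the underside of the column's foot (the column's origin). Square dark steel foot 54 x 54 mm, 10 mm thick, its sides along the column's x and y; then a steel boss 32 mm across up to z = 20 mm, then an aluminium tube 22 mm across
- column_top (a point): Centre of the collar's end face, 190 mm from the foot. The orange round clamp collar is 34 mm across and 30 mm long (column z = 160 to 190 mm)
- riser: Fixed low wooden desk riser. Origin: under its centre at desk height. Board 240 mm (x) x 220 mm (y), 12 mm thick, underside 95 mm above the desk; two 12 mm side panels 108 mm either side of its centre in x; open at both ends in y
- riser_front (a point): Middle of the board's lower edge on the open -y side, 95 mm above the desk. The collar end sticks out 36 to 48 mm beyond this edge, so a gripper pointing straight down meets the board: tilt it with its body leaning away from the riser
- mark_center (a point): Centre of the round self-adhesive mark on the desk: grey disc with a blue rim, 116 mm across over the rim, under 1 mm thick, flush with the desk
- glue: Bystander: white glue bottle with yellow tip, 36 x 44 mm, 127 mm tall, standing beyond the mark; origin at the centre of its underside
- pot_a: Bystander: small paint pot, 35 mm across, 42 mm tall, on top of the riser; origin at the centre of its underside
- pot_b: Bystander: small paint pot, 35 mm across, 42 mm tall, on top of the riser; origin at the centre of its underside

How it is judged:
By the outcome, as a careful person would: the job done as asked, in the order asked, and still so for the second after the job is handed in, with the robot touching nothing.
It also fails if it takes over 53 s, if anything falls off the work surface, if the arm or the gripper's body presses on something with over 40 N, if the wrist force passes 120 N, or if a joint passes its speed limit or range.

ROBOT

A 7-joint arm with a two-finger parallel gripper is mounted at the origin on a cart in front of the work surface, level with it; the furniture and walls round the work are solid. World frame = base frame: x ahead of the robot, y to its left, z up, the work surface at z = 0. Lengths are in m, angles in rad, forces in N, time in s.
With the tool pointing down it reaches from about 0.4 to 0.85 m from the base axis. Payload 10.4 kg.
Tool frame: the origin (TCP) lies midway between the tips of the shut fingers; the grasp point (between the pads) lies 19 mm behind it; z points along the fingers, y is the line along which they close (so a half turn about z gives the same grasp; the last joint's range is limited). The gripper opens to 87 mm and grips with 3 to 60 N. Pads are 19 mm wide; open, the fingers measure 117 mm over their backs; the gripper's body (75 mm by 190 mm) begins 51 mm behind the grasp point.
Start: joints at [-1.33, 0.332, -0.065, 1.46, 0.022, 1.35, -0.088], TCP at [0.163, 0.603, 0.223] pointing down, gripper open.
Joint ranges: [-2.6, 2.6], [-0.5, 2.12], [-1.47, 1.34], [0.16, 2.42], [-1.27, 4.41], [0.06, 2.06], [-2.6, 2.6]. Speed limits (rad/s): [2.22, 2.22, 2.79, 2.79, 3.14, 3.14, 3.14].

INTERFACE

Orientations are given as a unit quaternion [x, y, z, w].
In Python, from bench import sensors, eyes, order gives the robot as it stands.
- The arm moves only by the tool arm_command, never from a script. Its argument "steps" is a list of rows, each an object with "rot": the turn, a rotation vector about the world's x, y, z in degrees, a list of three; "slide": the shift along the world's x, y, z in m, a list of three; "grip": the opening, from 0 (shut) to 1 (fully open). A call has exactly 8 rows; each row shifts and turns the commanded pose from where the row before left it; what a row does not reach is not made up. A row lasts 1/8 s, in which the tool goes at most 62.5 mm and 10.7 degrees, less where a joint would pass 70% of its speed; a pose out of reach is approached as far as the arm can. A call with a gripper value outside its range is refused whole. The fingers move at their own pace and stop on an object; "newtons" is the grip in N (left out, the last holds). Time passes only in rows, so rows that do not move let the fingers close, or fill a call up. It gives the time, the measured TCP pose, the force, the opening and the grip force at its end, in the units of the state.
- sensors.read_state(): the state, without advancing time (a new reading comes with each control period).
- eyes.camera(name): name is "scene" or "top" or "wrist"; returns a dict with "pixels" (480x640x3 uint8, red, green, blue), "intrinsics" (3x3 intrinsics, pixels), "pose" (4x4, takes a point from camera to world coordinates). Camera axes: x right, y down, z forward; pixel columns grow to the right and rows downward; lengths in m; the calibration is good to about 2 mm. A picture is of the moment at which its call begins. There is no depth.
- order.close_job(): hands the job in; it is judged then, once.
Trained networks look in a picture, given as the dict that the camera call returned (one of the last four; its "shot" number tells which), for a name from the list of things; names that differ only in an ending like _2 or _b are one class to them, and where a whole thing is asked for, a point or a joint stands for the part that bears it (a point fixed in the world has none). Each returns a list of dicts, best first, with "conf" (0 to 1); they miss things now and then, are a little off and sometimes report something else, mostly with a low value. They report only what shows in the picture. A call takes as long as a camera call.
- eyes.look_for(name, picture): "bbox" ([left, top, right, bottom] in pixels, round what is visible of it).
The state is a dict: "time": time; "joint_positions": joint angles; "joint_vel": joint speeds; "joint_torque": joint torques, N m; "ee_pos": TCP position; "eef_rot": TCP orientation; "ft_force": force on the tool from outside, world axes, zero at the start; "torque": the same for the moment, N m; "width": finger opening in m; "grip_force": force on a finger pad.
Only numpy, scipy, OpenCV 4.12 (cv2) and the standard library are available. Lean on these libraries where they do the work, as an engineer would, in place of code of your own. Each camera call takes 0.05 s, during which the arm holds its last target. There are 200 camera calls.

## Working session

There is one attempt and no reset: what is moved stays moved. The work goes in short steps, Python scripts to look and compute and a tool call to move; the robot and the scene stay as the last step left them, time stands still between calls to the robot, and variables do not carry over. Pictures are saved under pics/ and viewed, at most 13 in all, crops included, and the job is handed in when it is done.

Besides the shell and the picture viewer there is one more tool, called after "Call:" in YAML: its name, and indented under it one key for each argument. arm_command: Moves the arm, as the interface text tells. Its arguments: {"type":"object","properties":{"steps":{"type":"array","items":{"type":"object","properties":{"rot":{"type":"array","items":{"type":"number"}},"slide":{"type":"array","items":{"type":"number"}},"grip":{"type":"number"}}}},"newtons":{"type":"number"}},"required":["steps"]}

```bash
mkdir -p pics; cat > h.py <<'E'
import numpy as np, cv2
from bench import sensors, eyes, order
def ray(p,u,v):
    K=np.array(p["intrinsics"]);T=np.array(p["pose"])
    d=T[:3,:3]@np.linalg.inv(K)@np.array([u,v,1.]);return T[:3,3],d/np.linalg.norm(d)
def at_z(p,u,v,z):
    o,d=ray(p,u,v);return o+d*(z-o[2])/d[2]
def tri(r):
    A=sum(np.eye(3)-np.outer(d,d) for o,d in r);b=sum((np.eye(3)-np.outer(d,d))@o for o,d in r);return np.linalg.solve(A,b)
def proj(p,X):
    K=np.array(p["intrinsics"]);T=np.array(p["pose"]);c=K@(T[:3,:3].T@(np.array(X)-T[:3,3]));return c[:2]/c[2]
def save(p,n,crop=None,s=1):
    im=np.array(p["pixels"])[:,:,::-1]
    if crop: im=im[crop[1]:crop[3],crop[0]:crop[2]]
    cv2.imwrite("pics/"+n,cv2.resize(im,None,fx=s,fy=s))
E
python3 - <<'E'
from h import *
np.set_printoptions(precision=3,suppress=True)
for c in ["scene","top"]:
    p=eyes.camera(c);save(p,c+"0.png");print(c,np.array(p["pose"])[:3,3])
    for n in ["column","column_top","riser","riser_front","mark_center","glue","pot_a"]:
        for r in eyes.look_for(n,p)[:2]:
            b=r["bbox"];print(n,np.round(b),round(r["conf"],2),at_z(p,(b[0]+b[2])/2,(b[1]+b[3])/2,.0 if n!="column_top" else .017))
s=sensors.read_state();print(s["ee_pos"],s["eef_rot"],s["time"],s["width"])
E
```

```text
scene [ 0.152 -0.599  0.531]
column_top [250. 236. 314. 294.] 0.6 [0.504 0.232 0.017]
riser [180. 176. 351. 301.] 0.88 [0.53 0.37 0.  ]
riser [252. 233. 314. 295.] 0.75 [0.518 0.262 0.   ]
riser_front [178. 176. 354. 299.] 0.78 [0.532 0.373 0.   ]
mark_center [325. 352. 406. 408.] 0.59 [ 0.488 -0.079  0.   ]
glue [381. 210. 409. 284.] 0.68 [0.737 0.223 0.   ]
pot_a [283. 174. 305. 202.] 0.79 [0.692 0.584 0.   ]
pot_a [220. 181. 236. 210.] 0.69 [0.538 0.612 0.   ]
top [0.395 0.166 1.044]
column [290. 247. 314. 267.] 0.62 [0.511 0.171 0.   ]
column_top [288. 248. 314. 268.] 0.64 [0.507 0.173 0.017]
riser [153. 181. 288. 324.] 0.87 [0.516 0.326 0.   ]
riser [288. 252. 316. 268.] 0.48 [0.506 0.17  0.   ]
riser_front [160. 184. 291. 323.] 0.55 [0.514 0.316 0.   ]
mark_center [399. 242. 458. 300.] 0.75 [ 0.489 -0.073  0.   ]
mark_center [190. 274. 210. 293.] 0.16 [0.457 0.362 0.   ]
glue [313. 152. 335. 184.] 0.97 [0.687 0.132 0.   ]
pot_a [208. 201. 232. 222.] 0.9 [0.596 0.331 0.   ]
pot_a [189. 273. 211. 293.] 0.79 [0.458 0.363 0.   ]
[0.163 0.603 0.223] [ 0.132  0.991  0.    -0.   ] 0.8 0.08673987915227473
```

View pics/scene0.png

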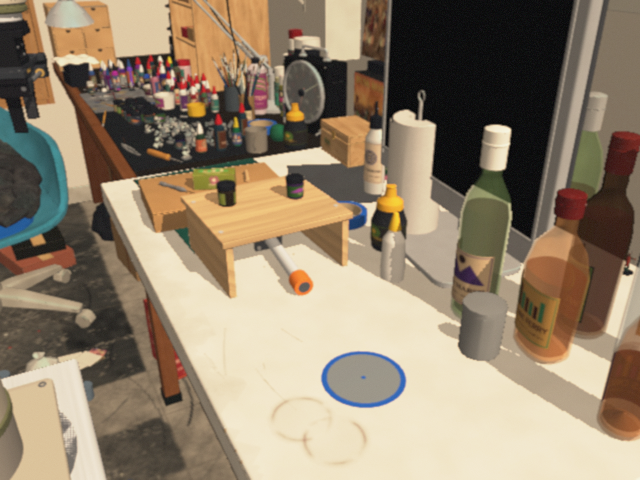

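View pics/top0.png

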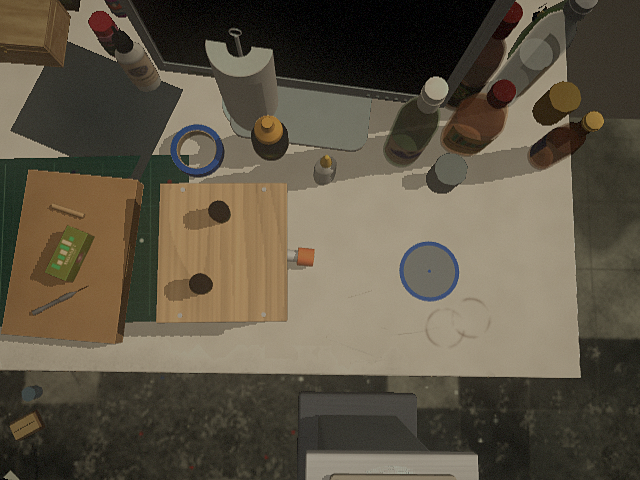

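The scene view shows the collar end face at about (303,285), the tube running back to (265,243) under the riser and the mark at (364,378). The top view shows the collar at (306,257), the mark centre at (429,271) and the glue at (324,170).

```bash
python3 - <<'E'
from h import *
np.set_printoptions(precision=4,suppress=True)
for c in ["scene","top"]:
    p=eyes.camera(c);im=np.array(p["pixels"]);h=cv2.cvtColor(im,cv2.COLOR_RGB2HSV)
    m=cv2.inRange(h,(5,170,110),(14,255,255))
    if c=="scene": a=m[230:300,250:330];o=(250,230);save(p,"s1.png",(230,215,350,305),6)
    else: a=m[230:285,285:330];o=(285,230);save(p,"t1.png",(270,225,350,285),8)
    v,u=np.nonzero(a);u=u+o[0];v=v+o[1]
    print(c,len(u),u.min(),u.max(),v.min(),v.max(),u.mean(),v.mean(),at_z(p,u.mean(),v.mean(),.025),cv2.minAreaRect(np.c_[u,v].astype(np.float32)))
    b=cv2.inRange(h,(100,150,60),(125,255,255))
    b=b[335:420,310:420] if c=="scene" else b[235:310,390:470];o=(310,335) if c=="scene" else (390,235)
    v,u=np.nonzero(b);q=np.array([at_z(p,x+o[0],y+o[1],0) for x,y in zip(u,v)]);print("mark",(q.min(0)+q.max(0))/2,q.max(0)-q.min(0))
    if c=="top":
        for y in (.14,.15,.16,.2):print(y,proj(p,(.507,y,.017)))
E
```

```text
scene 290 290 311 271 294 299.1862068965517 280.71379310344827 [0.5022 0.1579 0.025 ] ((300.45587158203125, 281.92645263671875), (24.009801864624023, 18.35034942626953), 59.036251068115234)
mark [ 0.4874 -0.0734  0.    ] [0.1107 0.11   0.    ]
top 41 298 313 248 264 306.0975609756098 253.9268292682927 [0.5138 0.163  0.025 ] ((305.3360900878906, 255.80328369140625), (15.662683486938477, 15.300539016723633), 5.19442892074585)
mark [ 0.5135 -0.0928  0.    ] [0.0631 0.0754 0.    ]
0.14 [318.2045 258.2625]
0.15 [312.8963 258.1551]
0.16 [307.5843 258.0475]
0.2 [286.2993 257.6166]
```

View pics/s1.png

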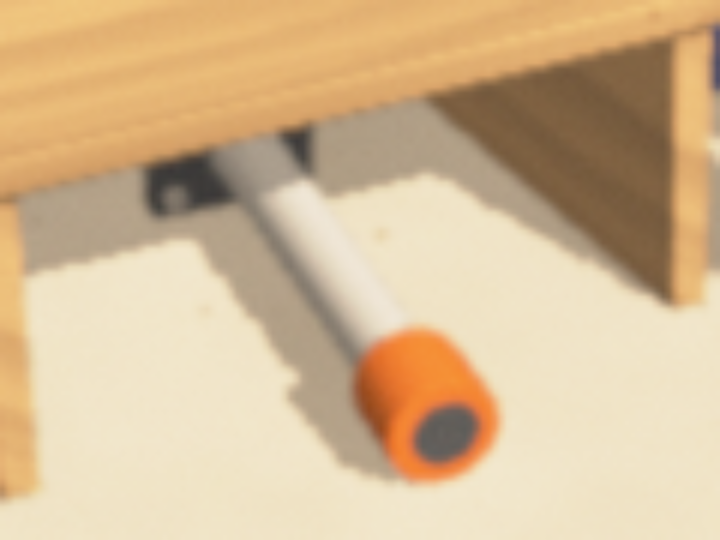

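View pics/t1.png

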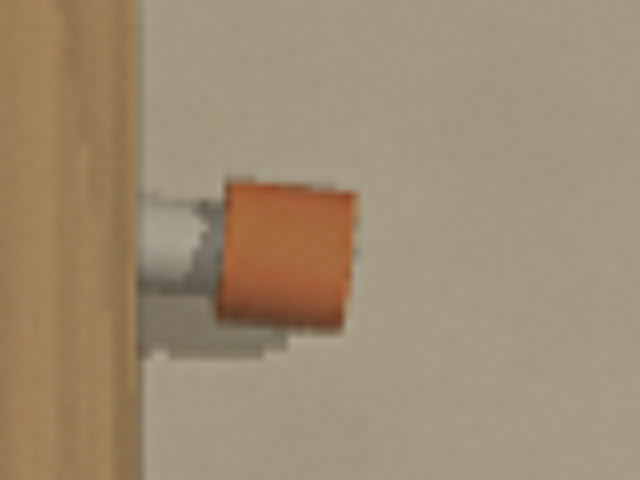

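The crops show the collar at about (306,257) in the top picture, its axis turned about 4.5° from -y (towards -x). The tube and dark foot under the riser in the scene crop agree with this.

```bash
cat >> h.py <<'E'
from scipy.spatial.transform import Rotation as Rn
def want(a,yaw=4.5):
    h=np.array([-np.sin(np.radians(yaw)),-np.cos(np.radians(yaw)),0]);a=np.radians(a)
    z=-np.sin(a)*h+np.array([0,0,-np.cos(a)]);y=np.array([-h[1],h[0],0]);return np.c_[np.cross(y,z),y,z]
def todo(pos,a,yaw=4.5):
    s=sensors.read_state();R=Rn.from_quat(s["eef_rot"])
    d=(Rn.from_matrix(want(a,yaw))*R.inv()).as_rotvec(degrees=True)
    print("t",s["time"],"slide",np.round(np.array(pos)-s["ee_pos"],4),"rot",np.round(d,2),np.linalg.norm(d),"j",np.round(s["joint_positions"],2),"F",np.round(s["ft_force"],1),"w",s["width"],s["grip_force"])
E
python3 -c "
from h import *
todo((.5035,.0915,.0955),45);todo((.5035,.0915,.0955),0)
p=eyes.camera('scene');print(at_z(p,304.5,287.2,.017))"
```

```text
t 0.9 slide [ 0.3405 -0.5119 -0.1271] rot [ 39.74  28.04 -74.99] 89.37862182708187 j [-1.33  0.33 -0.06  1.46  0.02  1.35 -0.09] F [ 0.5 -0.5 -0. ] w 0.08715245423841697 0.0
t 0.9 slide [ 0.3405 -0.5119 -0.1271] rot [-1.000e-02  1.000e-02 -7.939e+01] 79.38584630643044 j [-1.33  0.33 -0.06  1.46  0.02  1.35 -0.09] F [ 0.5 -0.5 -0. ] w 0.08715245423841697 0.0
[0.50666281 0.14720621 0.017     ]
```

Call:
arm_command:
  steps:
    - {"rot":[0,0,-9.92],"slide":[0.02,-0.045,0.03],"grip":1}
    - {"rot":[0,0,-9.92],"slide":[0.03,-0.05,0.02],"grip":1}
    - {"rot":[0,0,-9.92],"slide":[0.03,-0.05,0.01],"grip":1}
    - {"rot":[0,0,-9.92],"slide":[0.03,-0.05,0],"grip":1}
    - {"rot":[0,0,-9.92],"slide":[0.03,-0.05,0],"grip":1}
    - {"rot":[0,0,-9.92],"slide":[0.03,-0.05,0],"grip":1}
    - {"rot":[0,0,-9.92],"slide":[0.03,-0.05,0],"grip":1}
    - {"rot":[0,0,-9.92],"slide":[0.03,-0.05,0],"grip":1}

```text
time: 1.95
ee_pos: [0.3937, 0.2067, 0.2829]
eef_rot: [0.736, 0.677, 0.001, -0.0]
ft_force: [0.8, 0.5, 0.1]
width: 0.0873
grip_force: 0.0
```

```bash
python3 -c "
from h import *
todo((.5035,.0915,.0955),45)"
```

```text
t 1.95 slide [ 0.1098 -0.1152 -0.1874] rot [44.8  -3.61  0.29] 44.94692694968392 j [-0.94 -0.12  0.32  1.83  0.04  1.43 -0.71] F [0.8 0.5 0.1] w 0.0873364043569112 0.0
```

Call:
arm_command:
  steps:
    - {"rot":[5.6,-0.45,0],"slide":[0.014,-0.04,0],"grip":1}
    - {"rot":[5.6,-0.45,0],"slide":[0.014,-0.04,0],"grip":1}
    - {"rot":[5.6,-0.45,0],"slide":[0.014,-0.03,-0.01],"grip":1}
    - {"rot":[5.6,-0.45,0],"slide":[0.014,-0.005,-0.03],"grip":1}
    - {"rot":[5.6,-0.45,0],"slide":[0.014,0,-0.037],"grip":1}
    - {"rot":[5.6,-0.45,0],"slide":[0.014,0,-0.037],"grip":1}
    - {"rot":[5.6,-0.45,0],"slide":[0.013,0,-0.037],"grip":1}
    - {"rot":[5.6,-0.45,0],"slide":[0.013,0,-0.036],"grip":1}

```text
time: 2.95
ee_pos: [0.504, 0.0937, 0.0946]
eef_rot: [0.678, 0.627, 0.283, -0.259]
ft_force: [-0.2, 2.0, 0.7]
width: 0.0869
grip_force: 0.0
```

```bash
python3 -c "
from h import *
todo((.510,.1764,.0125),45)
p=eyes.camera('wrist');save(p,'w1.png');print(eyes.look_for('column_top',p)[:2])
for z in (160,175,190):print(proj(p,np.array([.509,.163,.018])+np.array([-.078,-.997,0])*(z-175)/1000))
"
```

```text
t 2.95 slide [ 0.006   0.0827 -0.0821] rot [-0.11  0.23 -0.01] 0.2542657033919322 j [-0.51  0.48  0.87  2.02 -1.15  1.38  0.86] F [-0.2  2.   0.7] w 0.08692526739518634 0.0
[{'bbox': [282.4, 104.3, 335.1, 256.7], 'conf': 0.86}]
[313.08479252 214.32715681]
[313.1094108  233.68600074]
[313.13536774 254.09751394]
```

View pics/w1.png

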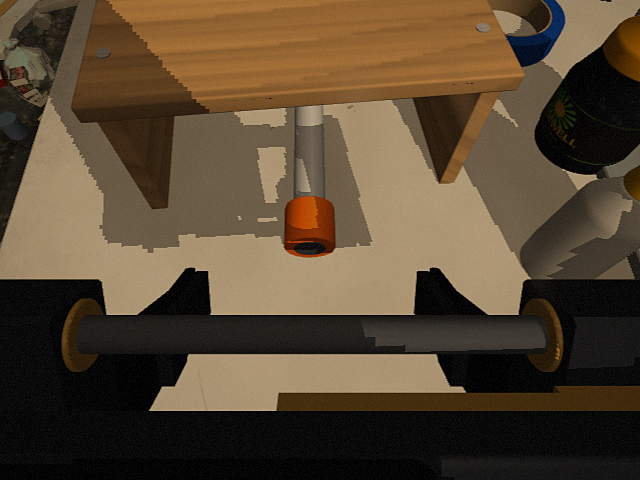

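The wrist view shows the collar at (309,225), centred between the fingers (about 313), with the tube vertical in the picture, so the yaw agrees.

Call:
arm_command:
  steps:
    - {"slide":[0.001,0.016,-0.016],"grip":1}
    - {"slide":[0.001,0.016,-0.016],"grip":1}
    - {"slide":[0.001,0.016,-0.016],"grip":1}
    - {"slide":[0.001,0.016,-0.016],"grip":1}
    - {"slide":[0.0,0.01,-0.01],"grip":1}
    - {"slide":[0,0.008,-0.008],"grip":1}
    - {"grip":1}
    - {"grip":1}

```text
schema error: expected keys rot, slide, grip
```

Call:
arm_command:
  steps:
    - {"grip":0.3}
    - {"grip":0.3}
    - {"grip":0.2}
    - {"grip":0.2}
    - {"grip":0.2}
    - {"grip":0.2}
    - {"grip":0.2}
    - {"grip":0.2}
  newtons: 20

```text
schema error: expected keys rot, slide, grip
```

```bash
python3 -c "
from h import *
todo((.510,.1764,.0125),45)"
```

```text
t 3.05 slide [ 0.0097  0.0855 -0.0748] rot [ 0.29 -0.67  0.23] 0.7677158161829062 j [-0.51  0.49  0.86  2.03 -1.15  1.38  0.86] F [-0.9 -0.4  0.6] w 0.08707149765141965 0.0
```

```bash
python3 -c "
from h import *
for i in range(3):
  todo((.510,.1764,.0125),45);eyes.camera('top')"
```

```text
t 3.05 slide [ 0.0097  0.0855 -0.0748] rot [ 0.29 -0.67  0.23] 0.7677158161829062 j [-0.51  0.49  0.86  2.03 -1.15  1.38  0.86] F [-0.9 -0.4  0.6] w 0.08707149765141965 0.0
t 3.1 slide [ 0.0086  0.0849 -0.0789] rot [ 0.29 -0.41  0.18] 0.5347380861404281 j [-0.51  0.48  0.86  2.03 -1.14  1.38  0.85] F [-0.2  1.   2. ] w 0.0868827016070161 0.0
t 3.15 slide [ 0.0074  0.0839 -0.0822] rot [ 0.2  -0.1   0.09] 0.24166201219261063 j [-0.51  0.47  0.87  2.02 -1.14  1.38  0.85] F [0.3 0.4 1.1] w 0.08716163445365138 0.0
```

Call:
arm_command:
  steps:
    - {"rot":[0,0,0],"slide":[0.001,0.014,-0.014],"grip":1}
    - {"rot":[0,0,0],"slide":[0.001,0.014,-0.014],"grip":1}
    - {"rot":[0,0,0],"slide":[0.001,0.014,-0.014],"grip":1}
    - {"rot":[0,0,0],"slide":[0.001,0.014,-0.014],"grip":1}
    - {"rot":[0,0,0],"slide":[0.001,0.011,-0.01],"grip":1}
    - {"rot":[0,0,0],"slide":[0.001,0.008,-0.006],"grip":1}
    - {"rot":[0,0,0],"slide":[0,0.006,-0.005],"grip":1}
    - {"rot":[0,0,0],"slide":[0,0.002,-0.002],"grip":1}

```text
time: 4.2
ee_pos: [0.5085, 0.1784, 0.017]
eef_rot: [0.677, 0.628, 0.282, -0.259]
ft_force: [-0.2, 0.3, 0.6]
width: 0.0873
grip_force: 0.0
```

```bash
python3 -c "
from h import *
for i in range(3):
  todo((.510,.1764,.0125),45);p=eyes.camera('wrist')
print(eyes.look_for('column_top',p)[:1])"
```

```text
t 4.2 slide [ 0.0015 -0.002  -0.0045] rot [ 0.    0.13 -0.11] 0.17591620905412714 j [-0.41  0.52  0.53  2.06 -1.26  1.13  0.88] F [-0.2  0.3  0.6] w 0.08728324810413278 0.0
t 4.25 slide [ 0.0014 -0.0017 -0.0043] rot [ 0.01  0.12 -0.1 ] 0.15557604704383923 j [-0.41  0.52  0.53  2.06 -1.26  1.13  0.88] F [ 0.1  0.2 -0.6] w 0.08697575056906301 0.0
t 4.3 slide [ 0.0013 -0.0011 -0.0045] rot [ 0.02  0.12 -0.06] 0.1364421803483136 j [-0.41  0.52  0.53  2.06 -1.26  1.14  0.88] F [ 0.4 -0.6  0.1] w 0.08704737520395997 0.0
[{'bbox': [271.1, 120.9, 350.5, 356.8], 'conf': 0.81}]
```

Call:
arm_command:
  steps:
    - {"rot":[0,0,0],"slide":[0,-0.001,-0.003],"grip":1}
    - {"rot":[0,0,0],"slide":[0,0,-0.002],"grip":1}
    - {"rot":[0,0,0],"slide":[0,0,0],"grip":0.2}
    - {"rot":[0,0,0],"slide":[0,0,0],"grip":0.2}
    - {"rot":[0,0,0],"slide":[0,0,0],"grip":0.2}
    - {"rot":[0,0,0],"slide":[0,0,0],"grip":0.2}
    - {"rot":[0,0,0],"slide":[0,0,0],"grip":0.2}
    - {"rot":[0,0,0],"slide":[0,0,0],"grip":0.2}
  newtons: 25

```text
time: 5.4
ee_pos: [0.509, 0.1754, 0.0116]
eef_rot: [0.678, 0.627, 0.281, -0.259]
ft_force: [0.4, 0.6, 0.5]
width: 0.0352
grip_force: 0.0
```

```bash
python3 -c "
from h import *
todo((.510,.1764,.0125),45)"
```

```text
t 5.4 slide [0.001  0.001  0.0009] rot [0.06 0.09 0.01] 0.10504173798247332 j [-0.39  0.53  0.51  2.06 -1.26  1.13  0.88] F [0.4 0.6 0.5] w 0.03516361646636239 0.0
```

Call:
arm_command:
  steps:
    - {"rot":[0,0,0],"slide":[0,0,0],"grip":0}
    - {"rot":[0,0,0],"slide":[0,0,0],"grip":0}
    - {"rot":[0,0,0],"slide":[0,0,0.002],"grip":0}
    - {"rot":[0,0,0],"slide":[-0.0005,-0.006,0],"grip":0}
    - {"rot":[0,0,0],"slide":[-0.001,-0.012,0],"grip":0}
    - {"rot":[0,0,0],"slide":[-0.001,-0.012,0],"grip":0}
    - {"rot":[0,0,0],"slide":[-0.001,-0.012,0],"grip":0}
    - {"rot":[0,0,0],"slide":[-0.001,-0.012,0],"grip":0}
  newtons: 25

```text
time: 6.4
ee_pos: [0.5044, 0.1203, 0.0135]
eef_rot: [0.679, 0.627, 0.281, -0.259]
ft_force: [-0.1, 2.0, -1.9]
width: 0.0336
grip_force: 25.0
```

```bash
python3 -c "
from h import *
todo((.510,.1764,.0125),45)"
```

```text
t 6.4 slide [ 0.0056  0.0561 -0.001 ] rot [0.07 0.08 0.05] 0.1130237504905468 j [-0.31  0.55  0.55  2.05 -1.2   1.2   0.94] F [-0.1  2.  -1.9] w 0.033642891768056515 24.9796181943384
```

Call:
arm_command:
  steps:
    - {"rot":[0,0,0],"slide":[-0.002,-0.02,0],"grip":0}
    - {"rot":[0,0,0],"slide":[-0.002,-0.025,0],"grip":0}
    - {"rot":[0,0,0],"slide":[-0.002,-0.025,0],"grip":0}
    - {"rot":[0,0,0],"slide":[-0.002,-0.025,0],"grip":0}
    - {"rot":[0,0,0],"slide":[-0.002,-0.025,0],"grip":0}
    - {"rot":[0,0,0],"slide":[-0.002,-0.025,0],"grip":0}
    - {"rot":[0,0,0],"slide":[-0.002,-0.025,0],"grip":0}
    - {"rot":[0,0,0],"slide":[-0.002,-0.02,0],"grip":0}

```text
time: 7.4
ee_pos: [0.488, -0.0706, 0.0135]
eef_rot: [0.679, 0.627, 0.281, -0.259]
ft_force: [0.8, 1.8, -2.3]
width: 0.0332
grip_force: 25.0
```

```bash
python3 -c "
from h import *
todo((.4725,-.263,.0135),45)"
```

```text
t 7.4 slide [-0.0155 -0.1924 -0.    ] rot [0.09 0.07 0.07] 0.13276045624769187 j [-0.01  0.69  0.65  1.88 -1.05  1.44  1.11] F [ 0.8  1.8 -2.3] w 0.0332208045712049 24.98040273785591
```

Call:
arm_command:
  steps:
    - {"rot":[0,0,0],"slide":[-0.002,-0.025,0],"grip":0}
    - {"rot":[0,0,0],"slide":[-0.002,-0.025,0],"grip":0}
    - {"rot":[0,0,0],"slide":[-0.002,-0.025,0],"grip":0}
    - {"rot":[0,0,0],"slide":[-0.002,-0.025,0],"grip":0}
    - {"rot":[0,0,0],"slide":[-0.002,-0.025,0],"grip":0}
    - {"rot":[0,0,0],"slide":[-0.002,-0.025,0],"grip":0}
    - {"rot":[0,0,0],"slide":[-0.002,-0.022,0],"grip":0}
    - {"rot":[0,0,0],"slide":[-0.001,-0.015,0],"grip":0}

```text
time: 8.4
ee_pos: [0.4728, -0.257, 0.0134]
eef_rot: [0.679, 0.627, 0.281, -0.259]
ft_force: [0.2, 1.3, -2.2]
width: 0.0338
grip_force: 25.0
```

```bash
python3 - <<'E'
from h import *
todo((.4725,-.263,.0135),45)
p=eyes.camera('top');print(eyes.look_for('column',p)[:1],eyes.look_for('column_foot',p)[:1],eyes.look_for('mark_center',p)[:1]);save(p,'t2.png',(360,190,560,340),4)
O=np.array([.486,-.101,0]);h=np.array([-.0785,-.997,0]);s=np.array([-h[1],h[0],0])
for a in(-27,27):print("foot corner px",proj(p,O+s*a/1000+[0,0,.054]))
print(proj(p,(.488,-.074,0)))
E
```

```text
t 8.4 slide [-0.0003 -0.006   0.0001] rot [0.06 0.05 0.06] 0.10002942207171238 j [ 0.29  0.89  0.7   1.56 -0.97  1.67  1.22] F [ 0.2  1.3 -2.2] w 0.033762166571613995 24.983433868037537
[{'bbox': [438.3, 257.1, 545.8, 288.6], 'conf': 0.68}] [{'bbox': [435.8, 258.6, 542.3, 288.4], 'conf': 0.58}] [{'bbox': [398.8, 238.4, 457.8, 300.8], 'conf': 0.75}]
foot corner px [449.44257687 284.90323971]
foot corner px [451.28908785 255.56395298]
[428.98562968 271.28739862]
```

View pics/t2.png

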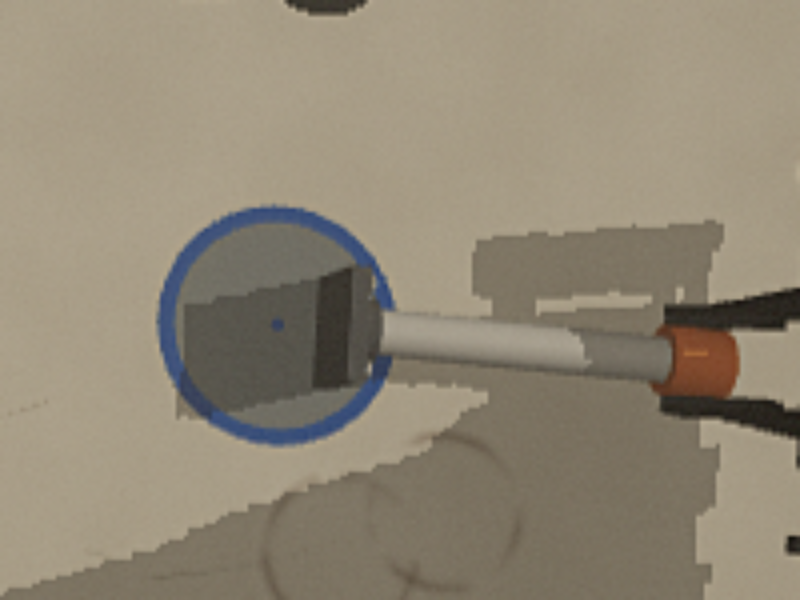

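The top crop shows the foot on the mark with its underside's lower edge at about px (439,271). That is y ≈ -0.093, so it wants about 7 mm more pull before tipping.

```bash
cat >> h.py <<'E'
def arc(u,z,n,k):
    r=np.hypot(u,z);a=np.arctan2(z,u);q=a+np.radians(k)*np.arange(n+1);U=r*np.cos(q);Z=r*np.sin(q)
    for i in range(n):
        du,dz=U[i+1]-U[i],Z[i+1]-Z[i];print(i,np.round([-.0785*du,-.997*du,dz],4))
    print("rot",-.997*k,.0785*k,"end",U[-1],Z[-1])
E
python3 -c "
from h import *
arc(.1625,.0134,24,3.85)"
```

```text
0 [0.0001 0.0013 0.0109]
1 [0.0002 0.002  0.0108]
2 [0.0002 0.0027 0.0106]
3 [0.0003 0.0034 0.0104]
4 [0.0003 0.0041 0.0102]
5 [0.0004 0.0048 0.0099]
6 [0.0004 0.0054 0.0095]
7 [0.0005 0.006  0.0091]
8 [0.0005 0.0066 0.0087]
9 [0.0006 0.0072 0.0082]
10 [0.0006 0.0077 0.0077]
11 [0.0006 0.0082 0.0072]
12 [0.0007 0.0087 0.0066]
13 [0.0007 0.0091 0.006 ]
14 [0.0007 0.0095 0.0054]
15 [0.0008 0.0098 0.0047]
16 [0.0008 0.0101 0.0041]
17 [0.0008 0.0104 0.0034]
18 [0.0008 0.0106 0.0027]
19 [0.0008 0.0107 0.0019]
20 [0.0009 0.0109 0.0012]
21 [0.0009 0.0109 0.0005]
22 [ 0.0009  0.0109 -0.0003]
23 [ 0.0009  0.0109 -0.001 ]
rot -3.83845 0.302225 end -0.02019303965431964 0.16179632613109324
```

Call:
arm_command:
  steps:
    - {"rot":[0,0,0],"slide":[0,-0.002,0],"grip":0}
    - {"rot":[0,0,0],"slide":[0,-0.002,0],"grip":0}
    - {"rot":[0,0,0],"slide":[0,-0.002,0],"grip":0}
    - {"rot":[0,0,0],"slide":[-0.0005,-0.001,0],"grip":0}
    - {"rot":[0,0,0],"slide":[0,0,0],"grip":0}
    - {"rot":[0,0,0],"slide":[0,0,0],"grip":0}
    - {"rot":[0,0,0],"slide":[0,0,0],"grip":0}
    - {"rot":[0,0,0],"slide":[0,0,0],"grip":0}

```text
time: 9.6
ee_pos: [0.473, -0.2627, 0.0136]
eef_rot: [0.678, 0.627, 0.281, -0.259]
ft_force: [-0.1, 1.6, -2.1]
width: 0.0337
grip_force: 25.0
```

Call:
arm_command:
  steps:
    - {"rot":[-3.84,0.3,0],"slide":[0.0001,0.0013,0.0109],"grip":0}
    - {"rot":[-3.84,0.3,0],"slide":[0.0002,0.002,0.0108],"grip":0}
    - {"rot":[-3.84,0.3,0],"slide":[0.0002,0.0027,0.0106],"grip":0}
    - {"rot":[-3.84,0.3,0],"slide":[0.0003,0.0034,0.0104],"grip":0}
    - {"rot":[-3.84,0.3,0],"slide":[0.0003,0.0041,0.0102],"grip":0}
    - {"rot":[-3.84,0.3,0],"slide":[0.0004,0.0048,0.0099],"grip":0}
    - {"rot":[-3.84,0.3,0],"slide":[0.0004,0.0054,0.0095],"grip":0}
    - {"rot":[-3.84,0.3,0],"slide":[0.0005,0.006,0.0091],"grip":0}

```text
time: 10.6
ee_pos: [0.4751, -0.2337, 0.0958]
eef_rot: [0.729, 0.674, 0.09, -0.082]
ft_force: [-1.3, -2.5, 1.0]
width: 0.0336
grip_force: 25.0
```

```bash
python3 - <<'E'
from h import *
todo((.4755,-.2333,.0948),45-30.8)
for c,b in(("scene",(300,250,460,420)),):
    p=eyes.camera(c);save(p,c+'3.png',(280,220,480,420),3)
E
```

```text
t 10.6 slide [ 0.0004  0.0004 -0.001 ] rot [0.24 0.13 0.02] 0.2679602151783896 j [-0.28  0.49  1.01  1.82 -0.64  1.27  0.88] F [-1.3 -2.5  1. ] w 0.03361251310566792 25.00138185263495
```

View pics/scene3.png

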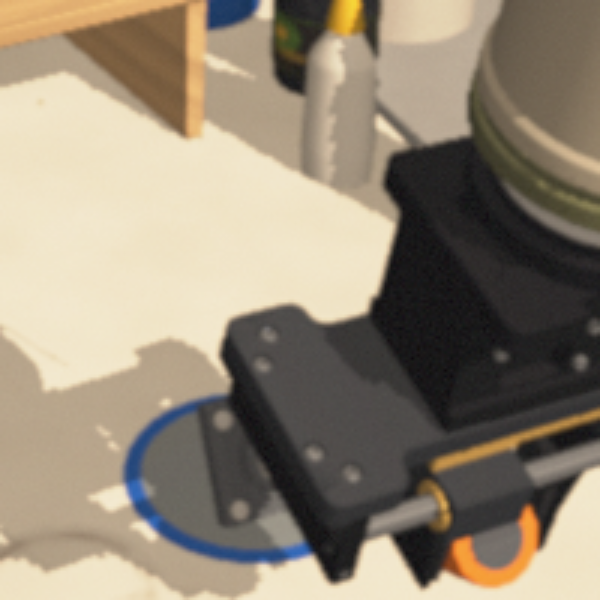

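The scene crop shows the foot still on the mark (crop about (225,465)) and the column tilted in the grip. The slightly upward wrist force means the foot is pressed on the desk.

Call:
arm_command:
  steps:
    - {"rot":[-3.84,0.3,0],"slide":[0.0005,0.0066,0.0087],"grip":0}
    - {"rot":[-3.84,0.3,0],"slide":[0.0006,0.0072,0.0082],"grip":0}
    - {"rot":[-3.84,0.3,0],"slide":[0.0006,0.0077,0.0077],"grip":0}
    - {"rot":[-3.84,0.3,0],"slide":[0.0006,0.0082,0.0072],"grip":0}
    - {"rot":[-3.84,0.3,0],"slide":[0.0007,0.0087,0.0066],"grip":0}
    - {"rot":[-3.84,0.3,0],"slide":[0.0007,0.0091,0.006],"grip":0}
    - {"rot":[-3.84,0.3,0],"slide":[0.0007,0.0095,0.0054],"grip":0}
    - {"rot":[-3.84,0.3,0],"slide":[0.0008,0.0098,0.0047],"grip":0}

```text
time: 11.65
ee_pos: [0.4812, -0.1683, 0.1515]
eef_rot: [0.727, 0.671, -0.107, 0.101]
ft_force: [-3.9, -5.6, 13.9]
width: 0.0338
grip_force: 25.0
```

```bash
python3 - <<'E'
from h import *
todo((.4805,-.1665,.1493),45-61.6)
p=eyes.camera("scene");save(p,'scene4.png',(280,220,480,420),3)
E
```

```text
t 11.65 slide [-0.0007  0.0018 -0.0022] rot [0.32 0.17 0.03] 0.3644178188012504 j [-1.11  0.26  1.31  1.96  0.04  1.08  0.09] F [-3.9 -5.6 13.9] w 0.033754860528222685 25.02816441883624
```

View pics/scene4.png

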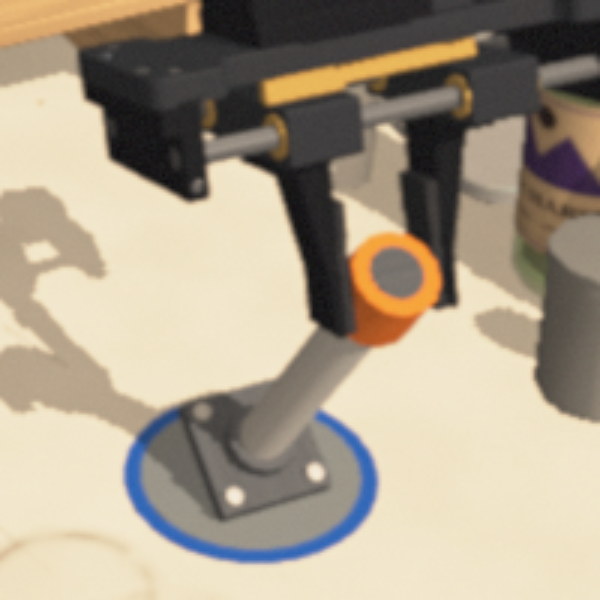

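The scene crop shows the column tipped to about 60° with its foot edge on the mark and the foot inside the rim. It is pressing with 14 N, so I will ease up slightly as it goes on.

Call:
arm_command:
  steps:
    - {"rot":[-1.92,0.15,0],"slide":[0.0004,0.005,0.003],"grip":0}
    - {"rot":[-1.92,0.15,0],"slide":[0.0004,0.005,0.0028],"grip":0}
    - {"rot":[-1.92,0.15,0],"slide":[0.0004,0.0052,0.0022],"grip":0}
    - {"rot":[-1.92,0.15,0],"slide":[0.0004,0.0052,0.0018],"grip":0}
    - {"rot":[-1.92,0.15,0],"slide":[0.0004,0.0053,0.0014],"grip":0}
    - {"rot":[-1.92,0.15,0],"slide":[0.0004,0.0053,0.0013],"grip":0}
    - {"rot":[-1.92,0.15,0],"slide":[0.0004,0.0054,0.001],"grip":0}
    - {"rot":[-1.92,0.15,0],"slide":[0.0004,0.0054,0.0009],"grip":0}
  newtons: 20

```text
time: 12.7
ee_pos: [0.4845, -0.1255, 0.1656]
eef_rot: [0.705, 0.652, -0.203, 0.189]
ft_force: [-1.3, -1.6, 15.0]
width: 0.034
grip_force: 20.0
```

```bash
python3 - <<'E'
from h import *
todo((.4837,-.1247,.1637),45-77)
E
```

```text
t 12.7 slide [-0.0008  0.0008 -0.0019] rot [ 0.25  0.1  -0.03] 0.2687388367629525 j [-1.31  0.39  1.3   1.96  0.2   1.13 -0.18] F [-1.3 -1.6 15. ] w 0.033979120136154214 19.953722609157012
```

Call:
arm_command:
  steps:
    - {"rot":[-1.92,0.15,0],"slide":[0.0004,0.0054,0.001],"grip":0}
    - {"rot":[-1.92,0.15,0],"slide":[0.0004,0.0054,0.0008],"grip":0}
    - {"rot":[-1.92,0.15,0],"slide":[0.0004,0.0055,0.0006],"grip":0}
    - {"rot":[-1.92,0.15,0],"slide":[0.0004,0.0055,0.0004],"grip":0}
    - {"rot":[-1.92,0.15,0],"slide":[0.0004,0.0055,0.0],"grip":0}
    - {"rot":[-1.92,0.15,0],"slide":[0.0004,0.0055,-0.0001],"grip":0}
    - {"rot":[-1.92,0.15,0],"slide":[0.0004,0.0055,-0.0003],"grip":0}
    - {"rot":[0,0,0],"slide":[0,0,0],"grip":0}
  newtons: 15

```text
time: 13.7
ee_pos: [0.4873, -0.0861, 0.1679]
eef_rot: [0.676, 0.626, -0.285, 0.265]
ft_force: [-2.5, 2.5, 15.8]
width: 0.0332
grip_force: 15.0
```

```bash
python3 - <<'E'
from h import *
todo((.487,-.0865,.164),45-90.5)
p=eyes.camera("scene");save(p,'scene5.png',(280,220,480,420),3)
E
```

```text
t 13.7 slide [-0.0003 -0.0004 -0.0039] rot [ 0.29  0.   -0.13] 0.3170078960465001 j [-1.37  0.61  1.24  1.93  0.22  1.2  -0.32] F [-2.5  2.5 15.8] w 0.03324826377705906 14.97531071305275
```

View pics/scene5.png

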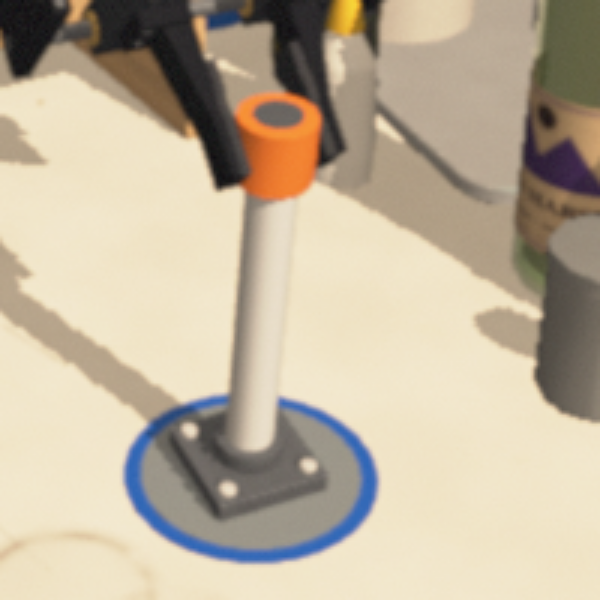

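The scene crop shows the column close to upright with the foot inside the rim. I will finish the last few degrees, ease the pressing, then open.

Call:
arm_command:
  steps:
    - {"rot":[-1.0,0.1,0],"slide":[0.0002,0.003,0.0008],"grip":0}
    - {"rot":[-1.0,0.1,0],"slide":[0.0002,0.003,0.0007],"grip":0}
    - {"rot":[-1.0,0.1,0],"slide":[0.0002,0.003,0],"grip":0}
    - {"rot":[0,0,0],"slide":[0,0,0],"grip":0}
    - {"rot":[0,0,0],"slide":[0,0,0],"grip":0}
    - {"rot":[0,0,0],"slide":[0,0,0],"grip":0}
    - {"rot":[0,0,0],"slide":[0,0,0],"grip":0}
    - {"rot":[0,0,0],"slide":[0,0,0],"grip":0}
  newtons: 6

```text
time: 14.75
ee_pos: [0.487, -0.077, 0.1677]
eef_rot: [0.669, 0.619, -0.302, 0.279]
ft_force: [-0.8, 0.7, -4.0]
width: 0.0337
grip_force: 6.0
```

Call:
arm_command:
  steps:
    - {"rot":[0,0,0],"slide":[0,0,0],"grip":0.42}
    - {"rot":[0,0,0],"slide":[0,0,0],"grip":0.45}
    - {"rot":[0,0,0],"slide":[0,0,0],"grip":0.5}
    - {"rot":[0,0,0],"slide":[0,0,0],"grip":0.6}
    - {"rot":[0,0,0],"slide":[0,0,0],"grip":0.8}
    - {"rot":[0,0,0],"slide":[0,0,0],"grip":1}
    - {"rot":[0,0,0],"slide":[0,0,0],"grip":1}
    - {"rot":[0,0,0],"slide":[0,0,0],"grip":1}

```text
time: 15.75
ee_pos: [0.4872, -0.077, 0.1678]
eef_rot: [0.669, 0.619, -0.302, 0.279]
ft_force: [-0.8, 0.6, -0.5]
width: 0.0829
grip_force: 0.0
```

```bash
python3 - <<'E'
from h import *
todo((.487,-.08,.164),42)
p=eyes.camera("wrist");print(eyes.look_for('column_top',p)[:1])
p=eyes.camera("scene");print(eyes.look_for('column_top',p)[:1],eyes.look_for('column',p)[:1]);save(p,'scene6.png')
E
```

```text
t 15.75 slide [-0.0002 -0.003  -0.0038] rot [90.31 -7.03 -0.12] 90.58518175342212 j [-1.38  0.65  1.22  1.92  0.22  1.22 -0.34] F [-0.8  0.6 -0.5] w 0.08286756058736518 0.0
[{'bbox': [260.5, 2.6, 360.3, 314.2], 'conf': 0.76}]
[{'bbox': [335.0, 247.1, 388.6, 394.3], 'conf': 0.73}] [{'bbox': [337.6, 252.2, 389.7, 392.6], 'conf': 0.86}]
```

View pics/scene6.png

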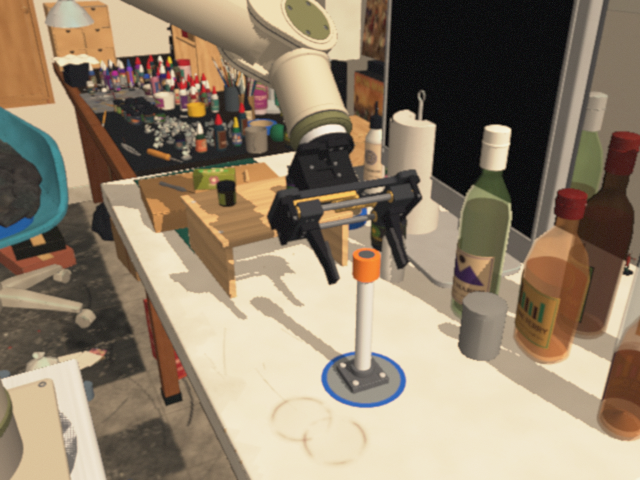

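The scene view shows the column standing free at (365,320), its foot inside the blue rim, with the glue bottle in place. Now I back off.

Call:
arm_command:
  steps:
    - {"rot":[0,0,0],"slide":[0.0005,0.006,0.007],"grip":1}
    - {"rot":[0,0,0],"slide":[0.001,0.01,0.012],"grip":1}
    - {"rot":[0,0,0],"slide":[0.001,0.012,0.016],"grip":1}
    - {"rot":[0,0,0],"slide":[0.001,0.012,0.018],"grip":1}
    - {"rot":[0,0,0],"slide":[0.001,0.01,0.02],"grip":1}
    - {"rot":[0,0,0],"slide":[0,0.005,0.015],"grip":1}
    - {"rot":[0,0,0],"slide":[0,0,0.005],"grip":1}
    - {"rot":[0,0,0],"slide":[0,0,0],"grip":1}

```text
time: 17.0
ee_pos: [0.4915, -0.0222, 0.2607]
eef_rot: [0.669, 0.619, -0.302, 0.279]
ft_force: [-1.3, -0.4, -0.1]
width: 0.0871
grip_force: 0.0
```

```bash
python3 - <<'E'
from h import *
todo((.487,-.08,.164),-48)
p=eyes.camera("scene");save(p,'scene7.png',(180,150,420,420),2.2)
for n in('pot_a','glue','column'):print(n,[np.round(r["bbox"]) for r in eyes.look_for(n,p)[:2]])
t=eyes.camera("top")
for n in('pot_a','glue','column'):print(n,[np.round(r["bbox"]) for r in eyes.look_for(n,t)[:2]])
E
```

```text
t 17.0 slide [-0.0045 -0.0578 -0.0967] rot [ 0.55 -0.07 -0.1 ] 0.5680417517664367 j [-1.48  0.56  1.27  1.77  0.28  1.45 -0.33] F [-1.3 -0.4 -0.1] w 0.08708170653555433 0.0
pot_a [array([284., 172., 305., 202.]), array([219., 182., 236., 209.])]
glue [array([382., 211., 407., 286.])]
column [array([338., 249., 391., 393.])]
pot_a [array([156., 181., 288., 325.])]
glue [array([313., 157., 337., 186.])]
column [array([418., 252., 467., 285.]), array([312., 152., 336., 184.])]
```

View pics/scene7.png

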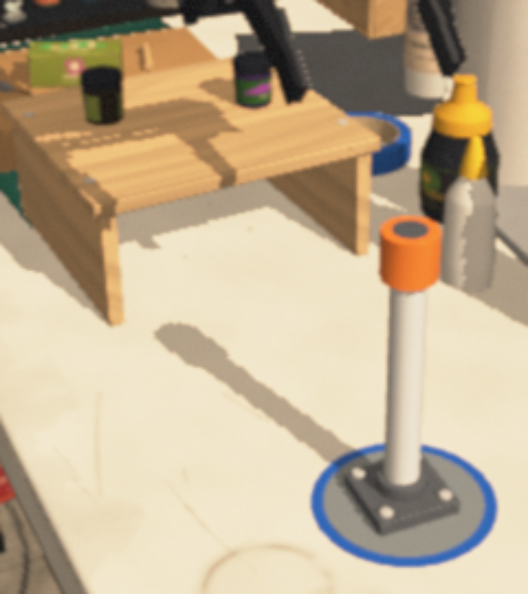

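The picture shows the column upright with its foot wholly inside the blue rim (crop about (403,490)). The glue and both pots are where they started, and the gripper is clear.

```bash
python3 -c "
from h import *
print(order.close_job())"
```

```text
the job is handed in; nothing more can be done
None
```

The column was drawn out and tipped up over its foot edge. It stands by itself wholly on the mark, the glue bottle and both pots are where they were, and the job was handed in after about 17 s of robot time; the verdict was not shown.

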